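# Balance a centrifuge bucket

### The arm

A 6-joint arm with a two-finger parallel gripper is mounted at the origin on the work surface. World frame = base frame: x ahead of the robot, y to its left, z up, the work surface at z = 0. Lengths are in m, angles in rad, forces in N, time in s.
With the tool pointing down it reaches from about 0.35 to 0.85 m from the base axis. Payload 8.1 kg.
Tool frame: the origin (TCP) lies on the centre line of the jaws, within the pads' length; the fingertips stand robot.tips_ahead ahead of it and the grasp point (between the pads) lies 6 mm ahead of it (robot.tips_ahead is the distance from the TCP to the fingertips, in m); z points along the fingers, y is the line along which they close (so a half turn about z gives the same grasp; the last joint's range is limited). The gripper opens to 93 mm and grips with 3 to 60 N. Pads are 15 mm wide; open, the fingers measure 128 mm over their backs; the gripper's body (75 mm by 188 mm) begins 65 mm behind the grasp point.
Start: joints at [1.069, 0.13, 1.488, -0, 1.523, -0.085], TCP at [0.243, 0.549, 0.244] pointing down, gripper open.
Joint ranges: [-2.96, 2.96], [-0.89, 2.26], [0.02, 2.5], [-1.34, 4.48], [0, 2.73], [-2.66, 2.66]. Speed limits (rad/s): [2.39, 2.39, 2.79, 3.14, 3.14, 3.14].

### API

Orientations are given as a rotation vector (axis times angle).
In Python, from plant import robot gives the robot as it stands.
- The arm moves only by the tool apply_moves, never from a script. Its arguments are lists of equal length, an entry for each row: "delta_pos": the shift along the tool's x, y, z in cm, a list of three; "twist": the turn about the tool's z in rad. A call has 1 to 8 rows; each row shifts and turns the commanded pose from where the row before left it, along the tool's axes as they then stand; what a row does not reach is not made up. A row lasts 1/8 s, in which the tool goes at most 62.5 mm and 10.7 degrees, less where a joint would pass 70% of its speed; a pose out of reach is approached as far as the arm can. A call with a gripper value outside its range is refused whole. "gripper" is the finger opening in cm, from 0 to 9.3, set as the call begins (left out, the last holds). The fingers move at their own pace and stop on an object; "squeeze" is the grip in N (left out, the last holds). Time passes only in rows, so rows that do not move let the fingers close. It gives the time, the measured TCP pose, the force, the opening and the grip force at its end, in the units of the state.
- robot.read_state(): the state, without advancing time (a new reading comes with each control period).
- robot.read_camera(name): name is "scene" or "top" or "wrist"; returns a dict with "frame" (420x560x3 uint8, red, green, blue), "vertical_fov" (degrees; the focal length in pixels is half the picture's height over the tangent of half this angle, whatever the lens; pixels are square), "cx", "cy" (the principal point, pixels), "R" (3x3) and "t" (3): a world point X has camera coordinates R X + t. Camera axes: x right, y down, z forward; pixel columns grow to the right and rows downward; lengths in m; the calibration is good to about 2 mm. A picture is of the moment at which its call begins. There is no depth.
- robot.close_job(): hands the job in; it is judged then, once.
The state is a dict: "t": time; "q": joint angles; "dq": joint speeds; "joint_torque": joint torques, N m; "tool_pos": TCP position; "orientation": TCP orientation; "force": force on the tool from outside, world axes, zero at the start; "wrist_torque": the same for the moment, N m; "opening": finger opening in m; "gripper_force": force on a finger pad.
Only numpy, scipy, OpenCV 4.12 (cv2) and the standard library are available. Lean on these libraries where they do the work, as an engineer would, in place of code of your own. Each camera call takes 0.05 s, during which the arm holds its last target. There are 200 camera calls.

### The job

First put the cap on the centrifuge bucket that stands on the sprung balance. Then lay balancing pieces flat on the pan, side by side with their ribs up, until the pointer comes to rest between the two black marks, and lay all the pieces you do not need flat on the sloping shelf, ribs up and not on top of one another. Leave the bucket standing on the pan and do not disturb the two amber bottles.

Things in the scene. Friction and masses are not known exactly. Their poses are not given: they have to be found in the camera images.
- pan (a joint): sprung balance: how far the pan has sunk, m; 0 = empty, positive down, stop at 0.125. Linear spring 100 N/m: 100 g sinks it 9.8 mm; settles in about 1 s. The pan stays level. A thin red pointer on it shows at +x, before a split white gauge plate with an upper and a lower black mark; it is between the marks from 0.088 to 0.102 (aim at 0.095)
- pan_top (a point): centre of the steel pan's upper surface, 230 mm (x) by 220 mm (y), with a rim 8 mm high, 3 mm thick; z up, moves with the pan. 175 mm above the bench when empty. The gauge plate stands 125 to 131 mm from the centre at +x, 62 mm wide, up to 190 mm above the bench; the base below is 240 by 200 by 30 mm
- bucket: aluminium centrifuge bucket (open round cup with four glass tubes), outer diameter 76 mm, inner 68 mm, 75 mm high, standing on the pan near its +x +y corner (40 to 65 mm from the pan's centre each way); weight 225 to 390 g. Origin at the centre of its underside, z up. The tubes end 19 mm below the rim
- cap: the bucket's grey plastic cap, 60 g, lying right way up on the bench: plug diameter 60 mm, 10 mm deep, under a flange of diameter 82 mm, 7 mm thick, with a black knob of diameter 24 mm, 26 mm high. Origin at the centre of the plug's underside, z up: flange 10 to 17 mm, knob 17 to 43 mm. Seated, its origin is 65 mm above the bucket's
- shelf: the sloping blue plastic parking shelf: origin at the centre of its upper surface, 300 mm long (its x) by 130 mm (its y), z square to the surface; it falls towards its own +y by 0.26 rad (15 degrees); surface 65 mm above the bench at the centre. Edges 12 mm high all round. Room for six pieces side by side, each lying along the shelf's y
- big0: large balancing piece, bare aluminium, about 200 g (within 10 %): flat bar 100 by 38 by 15 mm with an upright grip rib 60 mm long (along x), 12 mm thick (along y), 24 mm high on top; 39 mm high in all. Origin at the centre of its underside, x along its length, z up (rib side). Three or four such are there; absent ones read None
- big1: large balancing piece, bare aluminium, about 200 g (within 10 %): flat bar 100 by 38 by 15 mm with an upright grip rib 60 mm long (along x), 12 mm thick (along y), 24 mm high on top; 39 mm high in all. Origin at the centre of its underside, x along its length, z up (rib side). Three or four such are there; absent ones read None
- big2: large balancing piece, bare aluminium, about 200 g (within 10 %): flat bar 100 by 38 by 15 mm with an upright grip rib 60 mm long (along x), 12 mm thick (along y), 24 mm high on top; 39 mm high in all. Origin at the centre of its underside, x along its length, z up (rib side). Three or four such are there; absent ones read None
- big3: large balancing piece, bare aluminium, about 200 g (within 10 %): flat bar 100 by 38 by 15 mm with an upright grip rib 60 mm long (along x), 12 mm thick (along y), 24 mm high on top; 39 mm high in all. Origin at the centre of its underside, x along its length, z up (rib side). Three or four such are there; absent ones read None
- small0: small balancing piece, bare aluminium, about 80 g (within 10 %): flat bar 64 by 30 by 10 mm with an upright grip rib 40 mm long (along x), 12 mm thick (along y), 24 mm high on top; 34 mm high in all. Origin at the centre of its underside, x along its length, z up (rib side). Three or four such are there; absent ones read None
- small1: small balancing piece, bare aluminium, about 80 g (within 10 %): flat bar 64 by 30 by 10 mm with an upright grip rib 40 mm long (along x), 12 mm thick (along y), 24 mm high on top; 34 mm high in all. Origin at the centre of its underside, x along its length, z up (rib side). Three or four such are there; absent ones read None
- small2: small balancing piece, bare aluminium, about 80 g (within 10 %): flat bar 64 by 30 by 10 mm with an upright grip rib 40 mm long (along x), 12 mm thick (along y), 24 mm high on top; 34 mm high in all. Origin at the centre of its underside, x along its length, z up (rib side). Three or four such are there; absent ones read None
- small3: small balancing piece, bare aluminium, about 80 g (within 10 %): flat bar 64 by 30 by 10 mm with an upright grip rib 40 mm long (along x), 12 mm thick (along y), 24 mm high on top; 34 mm high in all. Origin at the centre of its underside, x along its length, z up (rib side). Three or four such are there; absent ones read None
- bottle1: bystander: amber bottle, 54 mm across, 105 mm high, upright on the bench; origin under its centre
- bottle2: bystander: a second such amber bottle

How it is judged:
By the outcome, as a careful person would: the job done as asked, in the order asked, and still so for the second after the job is handed in, with the robot touching nothing.
Of big0, big1, big2, big3 only 3 to 4 are there at a start; the rules pass over those that are not, and their reading is None.
Of small0, small1, small2, small3 only 3 to 4 are there at a start; the rules pass over those that are not, and their reading is None.
At some moment in a run one of big0, big1, big2, big3, small0, small1, small2, small3 may be knocked a few centimetres aside while the robot is not near it.
It also fails if it takes over 210 s, if anything falls off the work surface, if the arm or the gripper's body presses on something with over 40 N, if the wrist force passes 120 N, or if a joint passes its speed limit or range.

## Working session

There is one attempt and no reset: what is moved stays moved. The work goes in short steps, Python scripts to look and compute and a tool call to move; the robot and the scene stay as the last step left them, time stands still between calls to the robot, and variables do not carry over. Pictures are saved under pics/ and viewed, at most 17 in all, crops included, and the job is handed in when it is done.

Besides the shell and the picture viewer there is one more tool, called after ">>>" as name([rows], argument=value, ...), one row to a line, values as JSON. apply_moves: Moves the arm, as the interface text tells. Its arguments: {"type":"object","properties":{"delta_pos":{"type":"array"},"twist":{"type":"array"},"gripper":{"type":"number"},"squeeze":{"type":"number"}},"required":["delta_pos","twist"]}

```bash
ls; mkdir -p pics
cat > h.py <<'E'
import numpy as np, cv2
from plant import robot
def cam(n):
    c=robot.read_camera(n); c['f']=c['frame'].shape[0]/2/np.tan(np.radians(c['vertical_fov'])/2); return c
def save(c,name): cv2.imwrite('pics/'+name,c['frame'][:,:,::-1])
def ray(c,u,v,z):
    R=np.array(c['R']);t=np.array(c['t']);o=-R.T@t
    d=R.T@np.array([(u-c['cx'])/c['f'],(v-c['cy'])/c['f'],1]); return o+d*(z-o[2])/d[2]
def proj(c,X):
    p=np.array(c['R'])@np.array(X)+np.array(c['t']); return c['cx']+c['f']*p[0]/p[2], c['cy']+c['f']*p[1]/p[2]
E
python3 - <<'E'
from h import *
for n in ['scene','top','wrist']:
    c=cam(n); save(c,n+'0.png'); print(n,c['f'],c['cx'],c['cy'],-np.array(c['R']).T@c['t'],np.array(c['R'])[2])
print(robot.read_state(),robot.tips_ahead)
E
```

```text
pics
scene 467.2617545160257 276.6618712312069 204.87596374754102 [0.91889403 0.47266323 0.88943291] [-0.35710035 -0.45601801 -0.8151852 ]
top 536.7017239925133 281.6236393809675 213.73295573180636 [0.439903   0.02985442 1.13937958] [ 0.14637739  0.00505949 -0.98921588]
wrist 307.9091684140804 281.25920874907314 208.12670780746885 [0.17626462 0.5773563  0.38391474] [ 0.23693558 -0.10635952 -0.96568586]
{'t': 0.15, 'q': array([ 1.06862606e+00,  1.31015573e-01,  1.48904293e+00, -1.68778626e-05,
        1.52300252e+00, -8.53939340e-02]), 'dq': array([ 1.64280801e-03, -4.56022638e-03, -3.52715987e-03, -1.53006663e-03,
        1.80082307e-03, -5.62188296e-05]), 'joint_torque': array([ 4.31122426e-04, -5.60470998e+01, -4.92340279e+01,  7.68058444e-02,
        3.03659518e-02, -1.23363075e-04]), 'tool_pos': array([0.24267106, 0.54828392, 0.24280416]), 'orientation': array([-6.49856720e-01, -3.07322561e+00,  2.21506770e-03]), 'force': array([0.04161244, 1.18937944, 0.42889893]), 'wrist_torque': array([ 0.01324746, -0.00137765,  0.01451634]), 'gripper_force': 0.0, 'opening': 0.09321470471904686} 0.025
```

View pics/scene0.png

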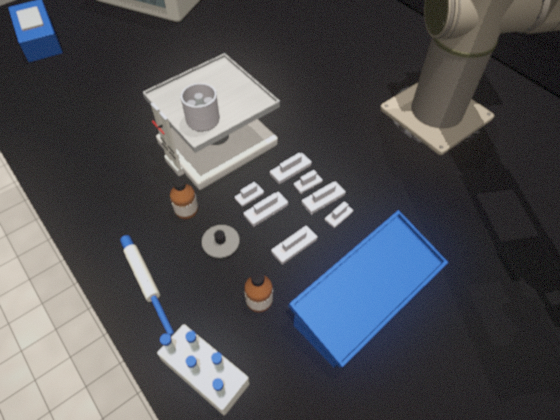

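View pics/top0.png

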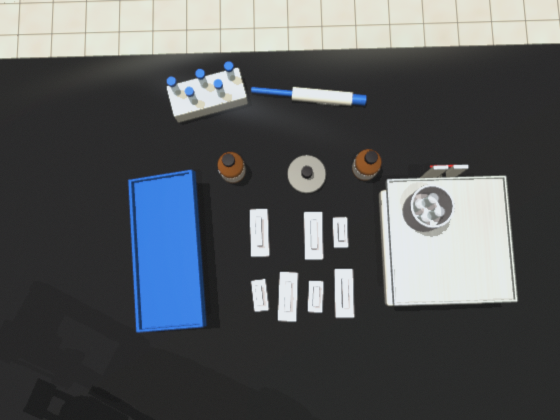

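The scene view shows the pan with bucket (200,107), the cap (220,240), seven pieces and the shelf (370,285). The top view has x up and y left: big pieces at (259,232), (313,235), (288,296), (344,293), small ones at (340,232), (260,295), (316,296), the cap at (307,173) and the bottles at (232,165) and (367,163).

```bash
cat >> h.py <<'E'
def pieces(c,vis=True):
    g=c['frame'].astype(int); m=((g.min(2)>70)&(g.max(2)-g.min(2)<60)).astype(np.uint8)
    out=[]
    for k in cv2.findContours(m,cv2.RETR_EXTERNAL,cv2.CHAIN_APPROX_NONE)[0]:
        a=cv2.contourArea(k)
        if 200<a<1500:
            (u,v),(w,h),an=cv2.minAreaRect(k)
            p=cv2.boxPoints(((u,v),(w,h),an)); P=np.array([ray(c,*q,0.012)[:2] for q in p])
            L=np.linalg.norm(P[1]-P[0]),np.linalg.norm(P[2]-P[1]); i=int(L[1]>L[0]); d=P[i+1]-P[i]
            yaw=np.degrees(np.arctan2(d[1],d[0])); yaw=(yaw+90)%180-90
            out.append((np.round(P.mean(0)*1000).astype(int).tolist(),round(max(L)*1000),round(min(L)*1000),round(yaw,1),(round(u),round(v))))
    return out
E
python3 - <<'E'
from h import *
c=cam('top');s=cam('scene')
for p in pieces(c): print(p)
def quad(c):
    g=c['frame'].astype(int); m=((g[...,2]>g[...,0]+60)&(g[...,2]>90)).astype(np.uint8)
    k=max(cv2.findContours(m,cv2.RETR_EXTERNAL,cv2.CHAIN_APPROX_SIMPLE)[0],key=cv2.contourArea)
    return cv2.approxPolyDP(k,6,True)[:,0]
qt,qs=quad(c),quad(s); print(qt.tolist(),qs.tolist())
for q in qt: print(q,[np.round(ray(c,*q,z),3)[:2].tolist() for z in (.05,.08,.1)])
def P(c): return np.diag([1,1,1])@np.array([[c['f'],0,c['cx']],[0,c['f'],c['cy']],[0,0,1]])@np.c_[np.array(c['R']),np.array(c['t'])]
for a in qt:
  for b in qs:
    X=cv2.triangulatePoints(P(c),P(s),a.astype(float),b.astype(float))[:,0];X=X[:3]/X[3]
    e=np.linalg.norm(np.array(proj(c,X))-a)+np.linalg.norm(np.array(proj(s,X))-b)
    if e<5: print(a,b,np.round(X,3),round(e,1))
# cap, bucket, bottles, pan
print('cap knob',ray(c,307,172,.043),'flange',ray(c,306.5,174,.017))
print('bucket rim',ray(c,431.5,208,.23))
print('bottles',ray(c,228,159,.105),ray(c,371,157,.105))
for q in [(387,178),(507,177),(516,301),(387,305)]: print('pan',ray(c,*q,.155))
cv2.imwrite('pics/crop1.png',cv2.resize(c['frame'][140:320,350:530,::-1],None,fx=3.3,fy=3.3,interpolation=cv2.INTER_CUBIC))
E
```

```text
([433, -29], 66, 33, np.float64(-2.1), (315, 296))
([438, 86], 67, 34, np.float64(5.6), (259, 295))
([434, 28], 103, 42, np.float64(-3.4), (287, 296))
([437, -90], 103, 42, np.float64(-2.2), (344, 293))
([565, -86], 67, 34, np.float64(0.5), (340, 232))
([560, -29], 103, 41, np.float64(-0.2), (313, 235))
([569, 85], 104, 42, np.float64(0.8), (259, 232))
([693, -19], 82, 81, np.float64(88.5), (306, 174))
([865, -59], 135, 35, np.float64(82.8), (322, 96))
[[192, 170], [128, 180], [137, 332], [205, 324]] [[399, 210], [289, 303], [294, 325], [333, 366], [343, 366], [447, 263]]
[192 170] [[0.698, 0.22], [0.691, 0.214], [0.686, 0.211]]
[128 180] [[0.68, 0.353], [0.674, 0.344], [0.669, 0.338]]
[137 332] [[0.371, 0.329], [0.372, 0.321], [0.374, 0.316]]
[205 324] [[0.383, 0.194], [0.384, 0.189], [0.386, 0.186]]
[192 170] [289 303] [0.688 0.213 0.092] 0.6
[128 180] [343 366] [0.678 0.351 0.058] 1.4
[137 332] [447 263] [0.37  0.329 0.052] 0.6
[205 324] [399 210] [0.383 0.19  0.094] 4.9
cap knob [ 0.68882835 -0.01968678  0.043     ] flange [ 0.69039234 -0.01965613  0.017     ]
bucket rim [ 0.57772045 -0.22214985  0.23      ]
bottles [0.70522982 0.1385796  0.105     ] [ 0.70167889 -0.14422978  0.105     ]
pan [ 0.64794878 -0.16369445  0.155     ]
pan [ 0.64391222 -0.38726021  0.155     ]
pan [ 0.41551226 -0.38382598  0.155     ]
pan [ 0.41409225 -0.15121173  0.155     ]
```

View pics/crop1.png

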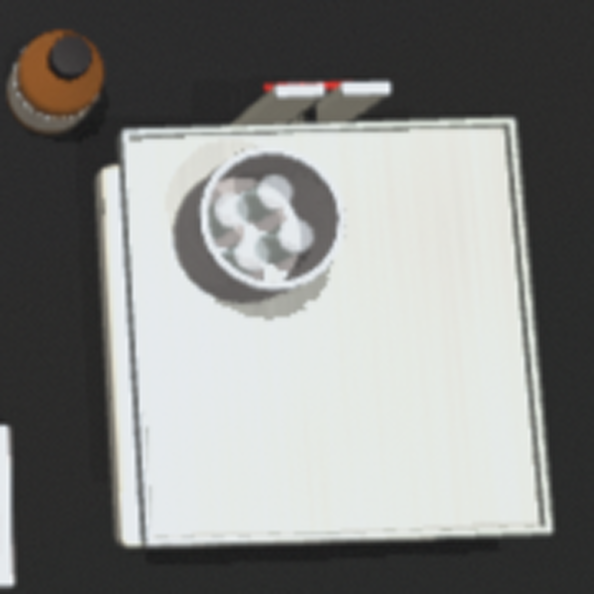

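>>> apply_moves([
  [0,0,0],
  [0,0,0],
  [0,0,0],
  [-3.5,-4.4,0],
  [-3.5,-4.4,0],
  [-3.5,-4.4,0],
  [-3.5,-4.4,0],
  [-3.5,-4.4,0],
], twist=[-0.139,-0.139,-0.139,0,0,0,0,0], gripper=5)

```text
t: 1.25
tool_pos: [0.4188, 0.3272, 0.2437]
orientation: [-0.001, 3.141, 0.0]
force: [0.8, 0.7, 0.2]
opening: 0.05
gripper_force: 0.0
```

>>> apply_moves([
  [-3.5,-4.4,0],
  [-3.5,-4.4,0],
  [-3.5,-4.4,0],
  [-3.5,-4.4,0],
  [-3.5,-4.4,0],
  [-3.5,-4.4,0],
  [0,0,0],
  [0,0,0],
], twist=[0,0,0,0,0,0,0,0])

```text
t: 2.25
tool_pos: [0.6277, 0.0648, 0.2432]
orientation: [-0.001, -3.141, -0.001]
force: [-0.1, -0.5, 0.6]
opening: 0.0493
gripper_force: 0.0
```

>>> apply_moves([
  [-3.1,-4.2,0],
  [-3.1,-4.2,0],
  [0,0,5],
  [0,0,5],
  [0,0,5],
  [0,0,4.3],
  [0,0,0],
  [0,0,0],
], twist=[0,0,0,0,0,0,0,0])

```text
t: 3.25
tool_pos: [0.6907, -0.0182, 0.0527]
orientation: [-0.002, 3.14, -0.0]
force: [-0.2, 0.1, 0.3]
opening: 0.05
gripper_force: 0.0
```

>>> apply_moves([
  [0,0,0],
  [0,0,0],
  [0,0,0],
  [0,0,0],
  [0,0,0],
], twist=[0,0,0,0,0], gripper=0, squeeze=20)

```text
t: 3.88
tool_pos: [0.6904, -0.0193, 0.0515]
orientation: [-0.0, 3.141, 0.0]
force: [-1.8, 1.1, 5.4]
opening: 0.0235
gripper_force: 20.0
```

>>> apply_moves([
  [0,0,-4],
  [0,0,-5],
  [0,0,-5],
  [0,0,-5],
  [0,0,-5],
  [0,0,-3],
  [0,0,0],
], twist=[0,0,0,0,0,0,0])

```text
t: 4.75
tool_pos: [0.6912, -0.0195, 0.3241]
orientation: [-0.0, 3.136, -0.001]
force: [0.6, 0.3, -0.5]
opening: 0.0235
gripper_force: 20.0
```

Run:
```python
from h import *
c=cam('top');s=cam('scene');save(c,'top1.png')
s0=cv2.imread('pics/scene0.png');c0=cv2.imread('pics/top0.png')
def circ(im,x0,x1,y0,y1):
    g=cv2.cvtColor(im[y0:y1,x0:x1],cv2.COLOR_BGR2GRAY);g=cv2.resize(g,None,fx=4,fy=4,interpolation=cv2.INTER_CUBIC)
    r=cv2.HoughCircles(g,cv2.HOUGH_GRADIENT,1,20,param1=120,param2=25,minRadius=60,maxRadius=100)
    return None if r is None else [(a/4+x0,b/4+y0,rr/4) for a,b,rr in r[0][:4]]
print(circ(c0,400,465,175,240))
# pan outer corners by bright quad
def big(im,lo,box):
    m=np.zeros(im.shape[:2],np.uint8);x0,x1,y0,y1=box
    m[y0:y1,x0:x1]=(im[y0:y1,x0:x1].min(2)>lo)*255
    k=max(cv2.findContours(m,cv2.RETR_EXTERNAL,cv2.CHAIN_APPROX_NONE)[0],key=cv2.contourArea)
    return cv2.approxPolyDP(k,4,True)[:,0].tolist()
print('top',big(c0,120,(370,540,165,320)));print('scene',big(s0,120,(130,300,40,200)))
for (u,v) in [(506.5,176.5),(517,301),(387,178.5),(394,305)]:
    for z in (.14,.15,.16,.17): print(z,np.round(ray(c,u,v,z)[:2],3),np.round(proj(s,ray(c,u,v,z)),1))
cv2.imwrite('pics/crop2.png',cv2.resize(s0[50:190,130:290],None,fx=4.2,fy=4.2,interpolation=cv2.INTER_CUBIC))
```

```text
[(np.float32(432.125), np.float32(206.875), np.float32(20.35)), (np.float32(422.625), np.float32(211.125), np.float32(20.325)), (np.float32(430.375), np.float32(202.125), np.float32(24.0))]
top [[505, 176], [387, 179], [380, 199], [388, 305], [517, 300]]
scene [[224, 53], [143, 91], [175, 152], [175, 162], [167, 151], [166, 160], [199, 188], [277, 138], [256, 118], [235, 128], [223, 144], [194, 152], [169, 127], [170, 122], [195, 148], [279, 101]]
0.14 [ 0.648 -0.393] [140.9  95.7]
0.15 [ 0.646 -0.389] [141.6  93. ]
0.16 [ 0.644 -0.384] [142.2  90.3]
0.17 [ 0.642 -0.38 ] [142.9  87.5]
0.14 [ 0.415 -0.392] [222.9  57.4]
0.15 [ 0.415 -0.388] [223.4  54.9]
0.16 [ 0.416 -0.384] [223.9  52.4]
0.17 [ 0.416 -0.379] [224.4  49.9]
0.14 [ 0.65  -0.167] [191.2 152.8]
0.15 [ 0.648 -0.165] [191.9 149.7]
0.16 [ 0.646 -0.163] [192.5 146.6]
0.17 [ 0.644 -0.161] [193.2 143.4]
0.14 [ 0.413 -0.167] [278.3 105.5]
0.15 [ 0.414 -0.165] [278.7 102.7]
0.16 [ 0.414 -0.163] [279.2  99.9]
0.17 [ 0.414 -0.161] [279.7  97.1]
```

View pics/crop2.png

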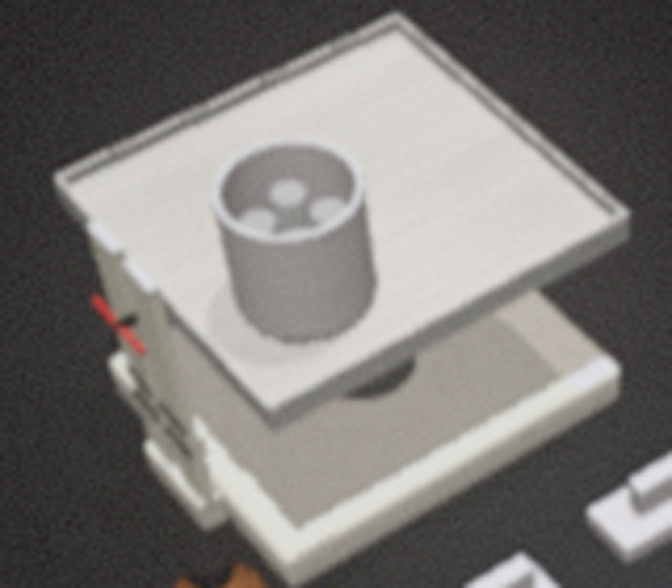

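The scene crop shows the pan with the bucket's rim ellipse at crop (290,192), i.e. scene (199,95.7). The red pointer is at (118,322) and the marks at about (165,420), so it is well above them. The pan has sunk about 27 mm.

```bash
cat >> h.py <<'E'
def Pm(c): return np.array([[c['f'],0,c['cx']],[0,c['f'],c['cy']],[0,0,1]])@np.c_[np.array(c['R']),np.array(c['t'])]
def tri(c,a,s,b):
    X=cv2.triangulatePoints(Pm(c),Pm(s),np.array(a,float),np.array(b,float))[:,0];X=X[:3]/X[3]
    return X, np.hypot(*(np.array(proj(c,X))-a)), np.hypot(*(np.array(proj(s,X))-b))
E
python3 - <<'E'
from h import *
c=cam('top');s=cam('scene');w=cam('wrist');save(w,'wrist1.png');save(s,'scene1.png')
print(tri(c,(432.1,206.9),s,(199,95.7)))
for z in (.218,.223,.228): print(ray(c,432.1,206.9,z),ray(s,199,95.7,z))
st=robot.read_state();tp=st['tool_pos'];print(tp)
# expected flange (knob gripped, origin z = tp z-.0515) in the wrist view
o=tp-[0,0,.0515]; print(proj(w,o+[0,0,.043]),proj(w,o+[0,0,.017]))
E
```

```text
(array([ 0.58077079, -0.22581534,  0.21971166]), np.float64(0.3012686227371826), np.float64(0.324741607989869))
[ 0.581441   -0.22663933  0.218     ] [ 0.57949107 -0.22700925  0.218     ]
[ 0.58067292 -0.22524743  0.223     ] [ 0.58201853 -0.22179896  0.223     ]
[ 0.57990485 -0.22385552  0.228     ] [ 0.58454598 -0.21658867  0.228     ]
[ 0.6891341  -0.01920911  0.31754784]
(np.float64(281.4343980011141), np.float64(267.12321645734147)) (np.float64(281.4064840680874), np.float64(248.4031747108153))
```

View pics/wrist1.png

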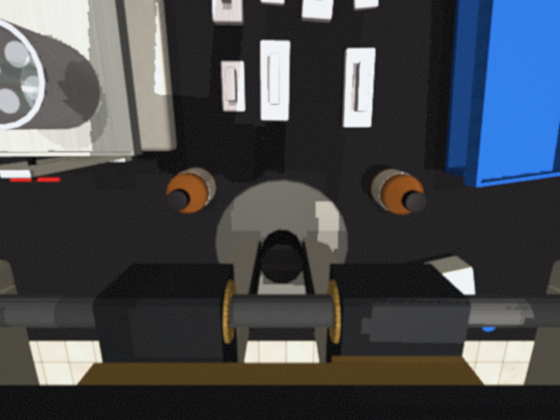

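>>> apply_moves([
  [2.7,-5.1,0],
  [2.7,-5.2,0],
  [2.7,-5.1,0],
  [2.7,-5.2,0],
  [0,0,1.7],
  [0,0,0],
  [0,0,0],
], twist=[0,0,0,0,0,0,0])

```text
t: 5.88
tool_pos: [0.5824, -0.2239, 0.3029]
orientation: [0.003, -3.14, -0.001]
force: [-0.7, -1.0, -0.1]
opening: 0.0235
gripper_force: 20.0
```

Run:
```python
from h import *
c=cam('top');s=cam('scene');w=cam('wrist');print(robot.read_state()['tool_pos'])
a=cv2.resize(s['frame'][50:170,130:260],None,fx=3,fy=3,interpolation=cv2.INTER_CUBIC)
b=cv2.resize(w['frame'][100:340,120:440],None,fx=1.2,fy=1.2)
im=np.zeros((600,800,3),np.uint8);im[:360,:390]=a;im[:288,400:784]=b
cv2.imwrite('pics/m1.png',im[:370,:,::-1])
```

```text
[ 0.58278304 -0.22418245  0.30403061]
```

View pics/m1.png

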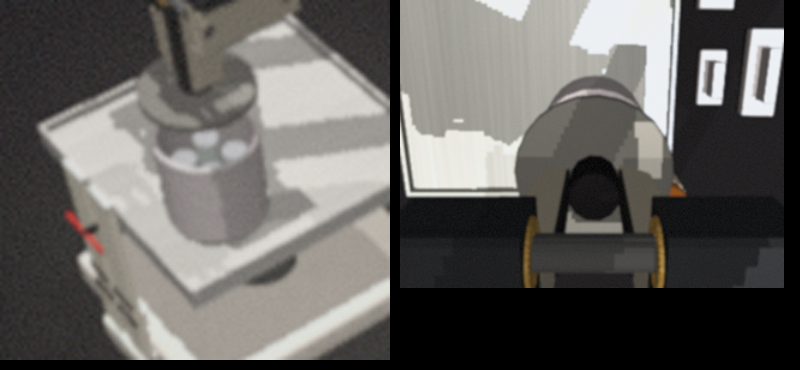

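The left panel shows the cap centred above the bucket. In the right panel the bucket's arc is centred at 597 under the flange at 595, so it is aligned sideways.

>>> apply_moves([
  [0.2,-0.1,0],
  [0,0,0.8],
  [0,0,0.8],
  [0,0,0.8],
  [0,0,0.6],
  [0,0,0.4],
  [0,0,0.4],
  [0,0,0],
], twist=[0,0,0,0,0,0,0,0])

```text
t: 7.02
tool_pos: [0.5801, -0.2262, 0.2654]
orientation: [0.0, -3.142, -0.0]
force: [0.0, 0.3, -0.1]
opening: 0.0235
gripper_force: 20.0
```

>>> apply_moves([
  [0,0,0.4],
  [0,0,0.4],
  [0,0,0.3],
  [0,0,0],
  [0,0,0],
], twist=[0,0,0,0,0])

```text
t: 7.65
tool_pos: [0.5802, -0.2263, 0.2548]
orientation: [-0.0, 3.141, -0.0]
force: [2.1, 1.2, 0.1]
opening: 0.024
gripper_force: 20.0
```

Run:
```python
from h import *
s=cam('scene');print(robot.read_state()['tool_pos'],robot.read_state()['force'])
cv2.imwrite('pics/m2.png',cv2.resize(s['frame'][50:180,130:290,::-1],None,fx=4,fy=4,interpolation=cv2.INTER_CUBIC))
def red(f):
    g=f.astype(int); m=(g[...,0]>120)&(g[...,1]<70)&(g[...,2]<70); ys,xs=np.nonzero(m); k=(xs<200)&(xs>120)&(ys<190); return xs[k].mean(),ys[k].mean(),k.sum()
print(red(cv2.imread('pics/scene0.png')[:,:,::-1]),red(cv2.imread('pics/scene1.png')[:,:,::-1]),red(s['frame']))
for z in (.15,.12,.08,.06): print(z,proj(s,[.665,-.275,z]))
```

```text
[ 0.58017112 -0.22629549  0.254901  ] [ 0.80518317  0.49643481 -0.23599232]
(np.float64(153.63636363636363), np.float64(122.72727272727273), np.int64(11)) (np.float64(154.21428571428572), np.float64(123.21428571428571), np.int64(14)) (np.float64(155.75), np.float64(127.83333333333333), np.int64(12))
0.15 (np.float64(158.73383378768273), np.float64(123.92722118397523))
0.12 (np.float64(161.45722607369026), np.float64(133.46478613197098))
0.08 (np.float64(164.89857089729833), np.float64(145.51668549742266))
0.06 (np.float64(166.5432698286649), np.float64(151.27656921245074))
```

View pics/m2.png

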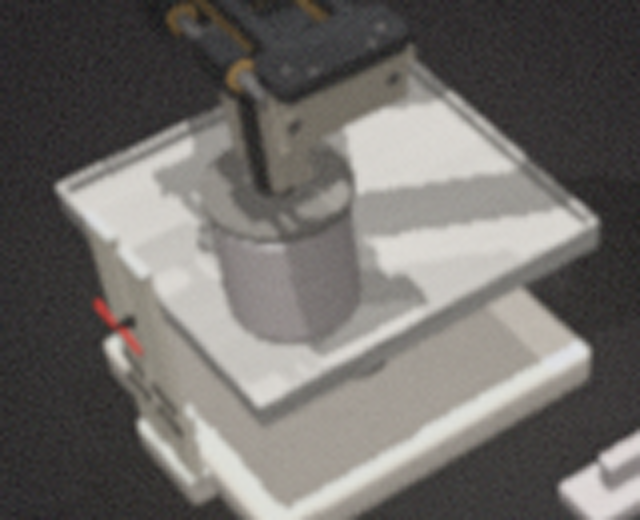

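The cap's flange sits flush on the bucket rim and the pan has sunk about 14 mm further, so it is seated and being pressed. I'll ease up and release.

>>> apply_moves([
  [0,0,-0.4],
  [0,0,-0.3],
  [0,0,0],
  [0,0,0],
], twist=[0,0,0,0])

```text
t: 8.2
tool_pos: [0.58, -0.2263, 0.2616]
orientation: [0.0, -3.142, 0.0]
force: [1.9, 0.6, 1.0]
opening: 0.0232
gripper_force: 20.0
```

>>> apply_moves([
  [0,0,0],
  [0,0,0],
  [0,0,0],
  [0,0,-3],
  [0,0,-5],
  [0,0,-2],
  [0,0,0],
  [0,0,0],
], twist=[0,0,0,0,0,0,0,0], gripper=5)

```text
t: 9.2
tool_pos: [0.5797, -0.2261, 0.36]
orientation: [0.0, -3.14, -0.001]
force: [-0.3, 0.2, -1.0]
opening: 0.05
gripper_force: 0.0
```

```bash
cat >> h.py <<'E'
def red(f):
    g=f.astype(int); m=(g[...,0]>100)&(g[...,0]>1.7*g[...,1])&(g[...,0]>1.7*g[...,2]); ys,xs=np.nonzero(m); k=(xs<175)&(xs>145)&(ys<190)&(ys>100); return round(xs[k].mean(),1),round(ys[k].mean(),1),k.sum()
E
python3 - <<'E'
from h import *
s=cam('scene');c=cam('top');save(s,'scene2.png');print(robot.read_state()['tool_pos'])
print(red(cv2.imread('pics/scene0.png')[:,:,::-1]),red(cv2.imread('pics/scene1.png')[:,:,::-1]),red(s['frame']))
for p in pieces(c): print(p)
cv2.imwrite('pics/m3.png',cv2.resize(s['frame'][50:180,130:290,::-1],None,fx=4,fy=4,interpolation=cv2.INTER_CUBIC))
E
```

```text
[ 0.5794838  -0.22601934  0.35943407]
(np.float64(156.6), np.float64(125.8), np.int64(39)) (np.float64(156.7), np.float64(125.8), np.int64(36)) (np.float64(157.2), np.float64(127.8), np.int64(30))
([433, -29], 66, 33, np.float64(-2.1), (315, 296))
([438, 86], 67, 34, np.float64(5.6), (259, 295))
([434, 28], 103, 42, np.float64(-3.5), (287, 296))
([437, -90], 103, 42, np.float64(-2.5), (344, 293))
([565, -86], 66, 33, np.float64(0.4), (340, 232))
([560, -29], 103, 41, np.float64(-0.2), (313, 235))
([569, 85], 104, 42, np.float64(0.8), (259, 232))
([865, -59], 135, 35, np.float64(82.8), (322, 96))
```

View pics/m3.png

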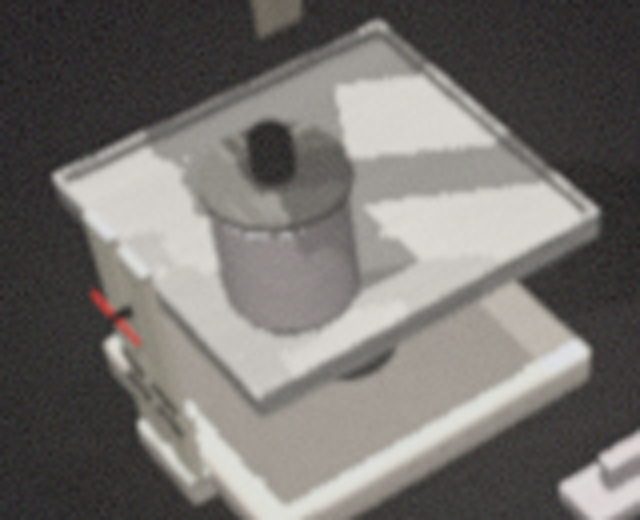

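The cap is seated on the bucket, flange flush, and the pan has settled. The pointer is still well above the marks. Next is the first big piece, at (0.437, -0.090).

>>> apply_moves([
  [3.6,3.4,0],
  [3.6,3.4,0],
  [3.6,3.4,0],
  [3.5,3.4,0],
  [0,0,5],
  [0,0,5],
  [0,0,5],
  [0,0,5],
], twist=[0,0,0,0,0,0,0,0], gripper=3.5)

```text
t: 10.3
tool_pos: [0.436, -0.0899, 0.159]
orientation: [0.0, -3.14, -0.001]
force: [0.6, -0.7, -0.6]
opening: 0.0352
gripper_force: 0.0
```

>>> apply_moves([
  [0,0,4],
  [0,0,4],
  [0,0,2.4],
  [0,0,1],
  [0,0,0],
  [0,0,0],
], twist=[0,0,0,0,0,0])

```text
t: 11.05
tool_pos: [0.4377, -0.0906, 0.0487]
orientation: [-0.0, 3.14, -0.001]
force: [-1.6, 1.3, 4.2]
opening: 0.0353
gripper_force: 0.0
```

>>> apply_moves([
  [0,0,0],
  [0,0,0],
  [0,0,0],
  [0,0,0],
], twist=[0,0,0,0], gripper=0, squeeze=30)

```text
t: 11.55
tool_pos: [0.4377, -0.0905, 0.0483]
orientation: [-0.001, 3.14, -0.001]
force: [-0.5, 1.3, 6.3]
opening: 0.0118
gripper_force: 30.0
```

>>> apply_moves([
  [0,0,-3],
  [0,0,-5],
  [0,0,-5],
  [0,0,-5],
  [0,0,-4],
  [0,0,0],
  [0,0,0],
], twist=[0,0,0,0,0,0,0])

```text
t: 12.42
tool_pos: [0.4365, -0.0901, 0.266]
orientation: [0.0, -3.14, -0.001]
force: [0.5, -0.2, -3.0]
opening: 0.0119
gripper_force: 30.0
```

>>> apply_moves([
  [-0.9,-5.3,0],
  [-0.9,-5.3,0],
  [-0.9,-5.3,0],
  [-0.9,-5.3,0],
  [0,-5.3,0],
  [0,0,3],
  [0,0,3],
  [0,0,0],
], twist=[0,0,0,0,0,0,0,0])

```text
t: 13.42
tool_pos: [0.4705, -0.3532, 0.2017]
orientation: [-0.0, -3.134, -0.011]
force: [-1.5, 1.1, -2.2]
opening: 0.0118
gripper_force: 30.0
```

>>> apply_moves([
  [0,0,1],
  [0,0,0.6],
  [0,0,0.6],
  [0,0,0.6],
  [0,0,0.5],
  [0,0,0.2],
  [0,0,0],
  [0,0,0],
], twist=[0,0,0,0,0,0,0,0])

```text
t: 14.42
tool_pos: [0.4732, -0.3553, 0.1729]
orientation: [-0.0, 3.141, -0.0]
force: [0.2, 1.6, 0.2]
opening: 0.0119
gripper_force: 30.0
```

>>> apply_moves([
  [0,0,0],
  [0,0,0],
  [0,0,0],
  [0,0,-3],
  [0,0,-5],
  [0,0,-3],
  [0,0,0],
], twist=[0,0,0,0,0,0,0], gripper=2.6)

```text
t: 15.3
tool_pos: [0.4742, -0.3564, 0.2862]
orientation: [-0.0, 3.137, -0.006]
force: [0.2, 0.1, -0.1]
opening: 0.026
gripper_force: 0.0
```

Run:
```python
from h import *
s=cam('scene');c=cam('top');save(s,'scene3.png');print(robot.read_state()['tool_pos'])
print(red(s['frame']))
for p in pieces(c): print(p)
cv2.imwrite('pics/m4.png',np.hstack([cv2.resize(s['frame'][50:180,130:290,::-1],None,fx=2.4,fy=2.4,interpolation=cv2.INTER_CUBIC),cv2.resize(c['frame'][160:316,380:540,::-1],None,fx=2.4,fy=2,interpolation=cv2.INTER_CUBIC)]))
```

```text
[ 0.47293358 -0.35523661  0.28192027]
(np.float64(159.5), np.float64(134.7), np.int64(30))
([433, -29], 66, 33, np.float64(-2.1), (315, 296))
([438, 86], 67, 34, np.float64(5.6), (259, 295))
([434, 28], 103, 42, np.float64(-3.4), (287, 296))
([565, -86], 68, 34, np.float64(0.5), (340, 232))
([560, -29], 103, 41, np.float64(-0.2), (313, 235))
([570, 117], 104, 42, np.float64(0.8), (244, 232))
([865, -59], 135, 35, np.float64(82.8), (322, 96))
```

View pics/m4.png

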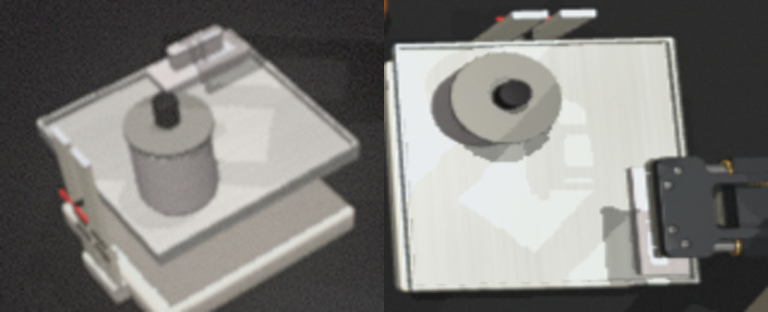

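The piece lies flat in the -x -y corner of the pan, clear of the rim and the bucket. One bench piece has been knocked to (0.570, 0.117).

>>> apply_moves([
  [-1.3,4.7,0],
  [-1.3,4.7,0],
  [-1.3,4.7,0],
  [-1.2,4.7,0],
  [-1.2,4.6,0],
  [-1.2,4.6,0],
  [-1.2,4.6,0],
  [0,0,4],
], twist=[0,0,0,0,0,0,0,0], gripper=3.5)

```text
t: 16.4
tool_pos: [0.5616, -0.0262, 0.2434]
orientation: [-0.007, 3.138, 0.001]
force: [0.2, -1.4, -0.3]
opening: 0.035
gripper_force: 0.0
```

>>> apply_moves([
  [0,0,5],
  [0,0,5],
  [0,0,5],
  [0,0,3],
  [0,0,1.4],
  [0,0,0],
  [0,0,0],
], twist=[0,0,0,0,0,0,0])

```text
t: 17.27
tool_pos: [0.561, -0.0294, 0.05]
orientation: [-0.0, 3.14, -0.0]
force: [-0.4, -0.1, 0.7]
opening: 0.0349
gripper_force: 0.0
```

>>> apply_moves([
  [0,0,0],
  [0,0,0],
  [0,0,0],
  [0,0,0],
], twist=[0,0,0,0], gripper=0)

```text
t: 17.77
tool_pos: [0.5605, -0.0292, 0.0493]
orientation: [-0.0, 3.141, 0.0]
force: [-0.1, 1.4, 3.7]
opening: 0.0116
gripper_force: 30.0
```

>>> apply_moves([
  [0,0,-3],
  [0,0,-5],
  [0,0,-5],
  [0,0,-5],
  [0,0,-4],
  [0,0,0],
  [0,0,0],
], twist=[0,0,0,0,0,0,0])

```text
t: 18.65
tool_pos: [0.5594, -0.0293, 0.2669]
orientation: [0.0, -3.14, -0.0]
force: [0.2, 0.1, -3.4]
opening: 0.0119
gripper_force: 30.0
```

>>> apply_moves([
  [3,-4,0],
  [3,-5,0],
  [2.6,-5,0],
  [0,-5,0],
  [0,-5,0],
  [0,-4.1,0],
  [0,0,3],
  [0,0,3],
], twist=[0,0,0,0,0,0,0,0])

```text
t: 19.65
tool_pos: [0.4727, -0.3103, 0.2049]
orientation: [-0.002, -3.138, -0.004]
force: [0.2, 0.4, -1.5]
opening: 0.0116
gripper_force: 30.0
```

>>> apply_moves([
  [0,0,2],
  [0,0,1],
  [0,0,0.6],
  [0,0,0.6],
  [0,0,0.6],
  [0,0,0.5],
  [0,0,0],
  [0,0,0],
], twist=[0,0,0,0,0,0,0,0])

```text
t: 20.65
tool_pos: [0.4742, -0.3104, 0.156]
orientation: [-0.0, 3.141, -0.0]
force: [-0.5, 0.3, 0.2]
opening: 0.0117
gripper_force: 30.0
```

>>> apply_moves([
  [0,0,0.2],
  [0,0,0],
  [0,0,0],
  [0,0,0],
  [0,0,-3],
  [0,0,-5],
  [0,0,-4],
  [0,0,0],
], twist=[0,0,0,0,0,0,0,0], gripper=2.6)

```text
t: 21.65
tool_pos: [0.4757, -0.3116, 0.2785]
orientation: [-0.0, 3.135, -0.008]
force: [0.7, 0.1, -0.5]
opening: 0.026
gripper_force: 0.0
```

Run:
```python
from h import *
s=cam('scene');c=cam('top');save(s,'scene4.png');print(robot.read_state()['tool_pos'])
print(red(s['frame']))
for p in pieces(c): print(p)
```

```text
[ 0.47417485 -0.31040355  0.27373504]
(np.float64(163.8), np.float64(143.3), np.int64(20))
([433, -29], 66, 33, np.float64(-2.1), (315, 296))
([438, 86], 67, 34, np.float64(5.6), (259, 295))
([434, 28], 103, 42, np.float64(-3.4), (287, 296))
([565, -86], 68, 34, np.float64(0.5), (340, 232))
([570, 117], 104, 42, np.float64(0.8), (244, 232))
([865, -59], 135, 36, np.float64(82.7), (322, 96))
```

>>> apply_moves([
  [0.6,4.9,0],
  [0.6,4.9,0],
  [0.6,4.8,0],
  [0.6,4.8,0],
  [0.6,4.8,0],
  [0.5,4.8,0],
  [0.5,4.8,0],
  [0,0,4],
], twist=[0,0,0,0,0,0,0,0], gripper=3.3)

```text
t: 22.75
tool_pos: [0.4348, 0.0306, 0.2345]
orientation: [-0.007, 3.138, 0.001]
force: [0.2, -0.8, -0.6]
opening: 0.0332
gripper_force: 0.0
```

>>> apply_moves([
  [0,0,5],
  [0,0,5],
  [0,0,5],
  [0,0,2.5],
  [0,0,1],
  [0,0,0],
  [0,0,0],
], twist=[0,0,0,0,0,0,0])

```text
t: 23.62
tool_pos: [0.4349, 0.0276, 0.0498]
orientation: [-0.0, 3.14, -0.0]
force: [-0.6, 1.0, 1.4]
opening: 0.033
gripper_force: 0.0
```

>>> apply_moves([
  [0,0,0],
  [0,0,0],
  [0,0,0],
  [0,0,0],
], twist=[0,0,0,0], gripper=0)

```text
t: 24.12
tool_pos: [0.4344, 0.0278, 0.0491]
orientation: [-0.0, 3.141, 0.0]
force: [-0.1, 1.7, 3.1]
opening: 0.0116
gripper_force: 29.8
```

>>> apply_moves([
  [0,0,-3],
  [0,0,-5],
  [0,0,-5],
  [0,0,-5],
  [0,0,-4],
  [0,0,0],
  [0,0,0],
], twist=[0,0,0,0,0,0,0])

```text
t: 25.0
tool_pos: [0.4334, 0.0277, 0.2672]
orientation: [0.0, -3.14, -0.0]
force: [0.0, -0.0, -2.7]
opening: 0.0118
gripper_force: 29.8
```

Run:
```python
from h import *
s=cam('scene');save(s,'scene5.png');print(robot.read_state()['tool_pos'])
print(red(s['frame']))
f=[cv2.imread(f'pics/scene{i}.png')[100:180,135:185] for i in (0,3,5)]
cv2.imwrite('pics/m5.png',np.hstack([cv2.resize(a,None,fx=5,fy=5,interpolation=cv2.INTER_CUBIC) for a in f]))
```

```text
[0.43306832 0.02767293 0.26658513]
(np.float64(163.5), np.float64(142.8), np.int64(22))
```

View pics/m5.png

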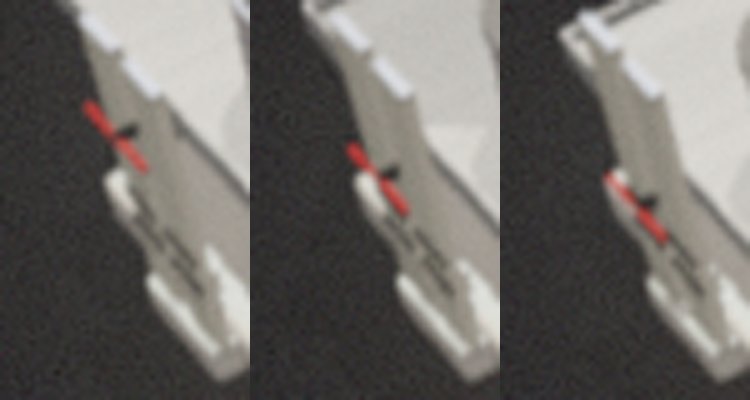

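Panels 1 to 3 show the pointer centre moving down, at (117,137), (130,180) and (138,208), towards the marks. After two bigs it is still just above or at the upper mark, so I'll place the third.

>>> apply_moves([
  [-2,-4.9,0],
  [-2,-4.9,0],
  [0,-4.9,0],
  [0,-4.9,0],
  [0,-4.9,0],
  [0,-4.8,0],
  [0,0,4],
  [0,0,4],
], twist=[0,0,0,0,0,0,0,0])

```text
t: 26.05
tool_pos: [0.4729, -0.2656, 0.1854]
orientation: [-0.002, -3.139, -0.003]
force: [0.1, 0.8, -2.2]
opening: 0.0117
gripper_force: 29.8
```

>>> apply_moves([
  [0,0,2],
  [0,0,1],
  [0,0,0.6],
  [0,0,0.6],
  [0,0,0.6],
  [0,0,0.5],
  [0,0,0],
  [0,0,0],
], twist=[0,0,0,0,0,0,0,0])

```text
t: 27.05
tool_pos: [0.4741, -0.2654, 0.1359]
orientation: [-0.0, 3.141, -0.0]
force: [-0.3, -0.4, 0.5]
opening: 0.0119
gripper_force: 29.8
```

>>> apply_moves([
  [0,0,0],
  [0,0,0],
  [0,0,0],
  [0,0,0],
  [0,0,-3],
  [0,0,-5],
  [0,0,-4],
  [0,0,0],
], twist=[0,0,0,0,0,0,0,0], gripper=2.6)

```text
t: 28.05
tool_pos: [0.4758, -0.2665, 0.2603]
orientation: [-0.0, 3.135, -0.007]
force: [0.1, -0.3, 0.2]
opening: 0.0259
gripper_force: 0.0
```

Run:
```python
from h import *
s=cam('scene');c=cam('top');save(s,'scene6.png');print(robot.read_state()['tool_pos'])
print(red(s['frame']))
for p in pieces(c): print(p)
cv2.imwrite('pics/m6.png',np.hstack([cv2.resize(s['frame'][105:175,140:190,::-1],None,fx=8,fy=8,interpolation=cv2.INTER_CUBIC),cv2.resize(c['frame'][160:316,380:540,::-1],(390,560),interpolation=cv2.INTER_CUBIC)]))
```

```text
[ 0.47417015 -0.26536395  0.25566614]
(np.float64(164.0), np.float64(147.1), np.int64(26))
([240, -481], 125, 69, np.float64(-5.7), (542, 387))
([433, -29], 66, 33, np.float64(-2.1), (315, 296))
([438, 86], 67, 34, np.float64(5.6), (259, 295))
([565, -86], 68, 34, np.float64(0.5), (340, 232))
([570, 117], 104, 42, np.float64(0.8), (244, 232))
([865, -59], 135, 36, np.float64(82.9), (322, 96))
```

View pics/m6.png

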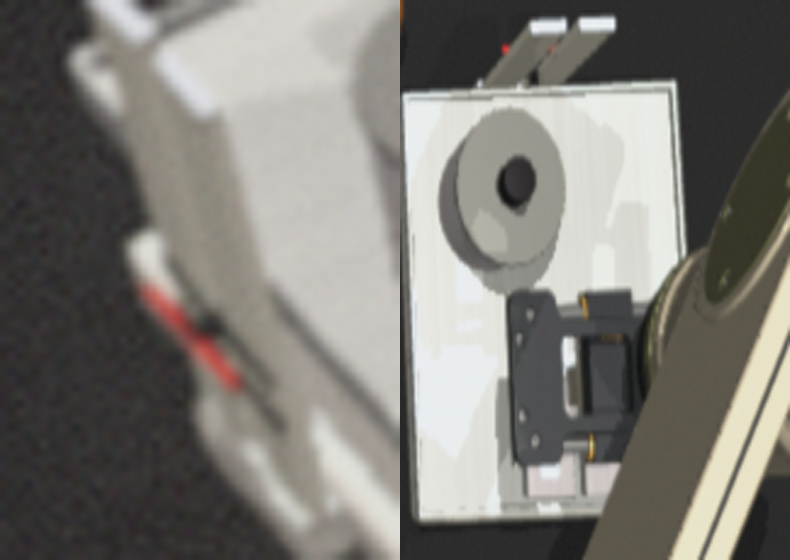

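The left panel shows the red pointer, (145,290) to (240,385), near the black marks, but it stands in front of the plate, so parallax has to be removed. In the right panel the three bigs lie side by side, partly hidden by the gripper.

Run:
```python
from h import *
s=cam('scene');c=cam('top')
print(tri(c,(430.3,166.7),s,(164.4,134)));print(tri(c,(423.1,173.4),s,(169.75,153.1)))
for x in (.661,.664,.667):
  def onx(u,v):
    R=np.array(s['R']);o=-R.T@s['t'];d=R.T@np.array([(u-s['cx'])/s['f'],(v-s['cy'])/s['f'],1]);return o+d*(x-o[0])/d[0]
  print(x,'ptr0',onx(164.4,134)[1:],'now',onx(169.75,153.1)[1:])
  # marks from m6
  for q in [(170,265),(270,385),(285,430),(245,395)]: print('   mark',q,onx(140+q[0]/8,105+q[1]/8)[1:])
# gauge rectified, scene0 and now
R=np.array(s['R']);o=-R.T@s['t']
def rect(img):
    src=[proj(s,[.661,y,z]) for y,z in ((-.31,.16),(-.24,.16),(-.24,.04),(-.31,.04))]
    # seen from +x, y grows to the left->use as is
    H=cv2.getPerspectiveTransform(np.float32(src),np.float32([[0,0],[350,0],[350,600],[0,600]]))
    return cv2.warpPerspective(img,H,(350,600))
cv2.imwrite('pics/m7.png',np.hstack([rect(cv2.imread('pics/scene0.png')),rect(cv2.imread('pics/scene6.png'))]))
```

```text
(array([ 0.66924295, -0.24842608,  0.1430968 ]), np.float64(0.5879775681446556), np.float64(0.6652375009181045))
(array([ 0.66973491, -0.25019783,  0.0796266 ]), np.float64(1.036688705382843), np.float64(1.1877348671839636))
0.661 ptr0 [-0.26826904  0.12120682] now [-0.2680752   0.05689314]
   mark (170, 265) [-0.29740672  0.08364805]
   mark (270, 385) [-0.24157597  0.08021048]
   mark (285, 430) [-0.23918181  0.06271408]
   mark (245, 395) [-0.26452727  0.05551066]
0.664 ptr0 [-0.25965001  0.13014336] now [-0.25945842  0.06657782]
   mark (170, 265) [-0.28844874  0.09302149]
   mark (270, 385) [-0.23326745  0.08962391]
   mark (285, 430) [-0.23090114  0.07233104]
   mark (245, 395) [-0.25595176  0.06521141]
0.667 ptr0 [-0.25103098  0.13907989] now [-0.25084164  0.07626249]
   mark (170, 265) [-0.27949076  0.10239493]
   mark (270, 385) [-0.22495893  0.09903734]
   mark (285, 430) [-0.22262047  0.081948  ]
   mark (245, 395) [-0.24737626  0.07491217]
```

View pics/m7.png

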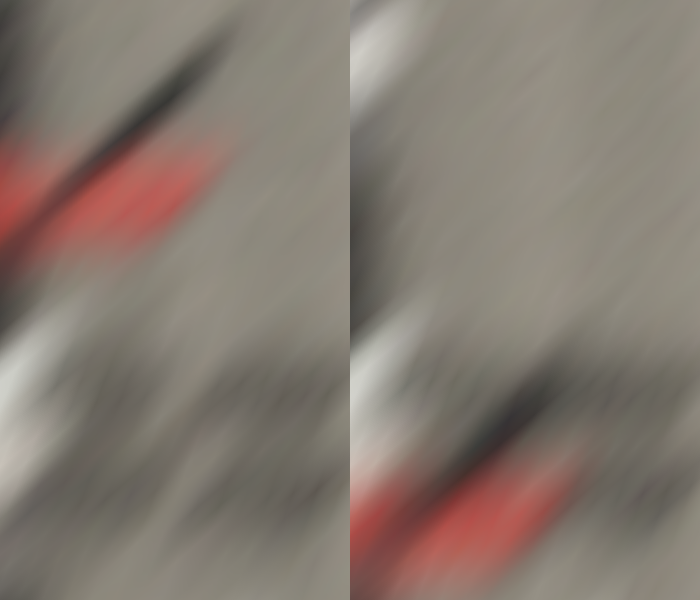

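Rectified onto the plate face, the marks read z of about 0.083 and 0.062. The triangulated pointer, at about 0.080, is near the upper limit, giving a sink of about 0.088 to 0.092. One small piece should centre it. I'll hold that piece against the pan at a known height while imaging, so I get an absolute sink reading.

>>> apply_moves([
  [-2.3,4.5,0],
  [-2.3,4.5,0],
  [-2.3,4.5,0],
  [-2.2,4.4,0],
  [0,0,5],
  [0,0,5],
  [0,0,5],
  [0,0,0],
], twist=[0,0,0,0,0,0,0,0], gripper=3.3)

```text
t: 29.25
tool_pos: [0.5601, -0.085, 0.0993]
orientation: [0.0, -3.13, -0.005]
force: [-0.2, 0.2, 0.4]
opening: 0.0331
gripper_force: 0.0
```

Run:
```python
from h import *
s=cam('scene');save(s,'scene7.png');c=cam('top');save(c,'top7.png');print(robot.read_state()['tool_pos'],red(s['frame']))
```

```text
[ 0.56465227 -0.08622389  0.10577009] (np.float64(164.1), np.float64(147.2), np.int64(25))
```

>>> apply_moves([
  [0,0,4],
  [0,0,2],
  [0,0,0.5],
  [0,0,0],
  [0,0,0],
], twist=[0,0,0,0,0])

```text
t: 29.98
tool_pos: [0.5661, -0.0866, 0.0422]
orientation: [-0.0, 3.139, -0.001]
force: [1.2, -0.3, 0.8]
opening: 0.0328
gripper_force: 0.0
```

>>> apply_moves([
  [0,0,0],
  [0,0,0],
  [0,0,0],
  [0,0,0],
], twist=[0,0,0,0], gripper=0)

```text
t: 30.48
tool_pos: [0.5652, -0.0863, 0.0409]
orientation: [-0.0, 3.141, -0.0]
force: [-1.1, 1.1, 2.4]
opening: 0.0119
gripper_force: 30.0
```

>>> apply_moves([
  [0,0,-3],
  [0,0,-5],
  [0,0,-5],
  [0,0,-5],
  [0,0,-4],
  [0,0,0],
  [0,0,0],
], twist=[0,0,0,0,0,0,0])

```text
t: 31.35
tool_pos: [0.5646, -0.0862, 0.2594]
orientation: [0.0, -3.14, -0.001]
force: [-0.4, 0.2, -1.6]
opening: 0.0113
gripper_force: 30.0
```

>>> apply_moves([
  [4,-2,0],
  [3.7,-3.4,0],
  [2,-4,0],
  [0,-4,0],
  [0,0,4],
  [0,0,4],
  [0,0,3],
  [0,0,0],
], twist=[0,0,0,0,0,0,0,0])

```text
t: 32.35
tool_pos: [0.4649, -0.2185, 0.1457]
orientation: [0.0, -3.133, -0.008]
force: [0.7, -0.1, -1.0]
opening: 0.0118
gripper_force: 30.0
```

>>> apply_moves([
  [0,0,1],
  [0,0,0.8],
  [0,0,0.6],
  [0,0,0.4],
  [0,0,0],
  [0,0,0],
  [0,0,0],
  [0,0,0],
], twist=[0,0,0,0,0,0,0,0])

```text
t: 33.35
tool_pos: [0.4682, -0.2204, 0.1228]
orientation: [-0.0, 3.141, -0.0]
force: [-0.3, 0.5, 0.4]
opening: 0.0119
gripper_force: 30.0
```

Run:
```python
from h import *
s=cam('scene');save(s,'scene8.png');print(robot.read_state()['tool_pos'],red(s['frame']))
```

```text
[ 0.4681946  -0.22042137  0.12285683] (np.float64(163.5), np.float64(148.1), np.int64(30))
```

>>> apply_moves([
  [0,0,0],
  [0,0,0],
  [0,0,0],
  [0,0,0],
  [0,0,-3],
  [0,0,-5],
  [0,0,-4],
  [0,0,0],
], twist=[0,0,0,0,0,0,0,0], gripper=2.4)

```text
t: 34.4
tool_pos: [0.4699, -0.2214, 0.2471]
orientation: [-0.0, 3.135, -0.006]
force: [-0.2, 0.1, -0.3]
opening: 0.0237
gripper_force: 0.0
```

Run:
```python
from h import *
s=cam('scene');save(s,'scene9.png');print(robot.read_state()['tool_pos'],red(s['frame']))
s=cam('scene');print(red(s['frame']))
def shift(i,j):
    # sub-pixel pan motion from the pointer/pan +x corner patch
    a=cv2.imread(f'pics/scene{i}.png')[:,:,::-1].astype(np.float32);b=cv2.imread(f'pics/scene{j}.png')[:,:,::-1].astype(np.float32)
    out=[]
    for im in (a,b):
        w=np.clip(im[...,0]-1.0*(im[...,1]+im[...,2])/2-25,0,None)[100:180,140:185]; ys,xs=np.mgrid[100:180,140:185]
        out.append(((w*xs).sum()/w.sum(),(w*ys).sum()/w.sum()))
    return np.round(out,2).tolist()
for p in [(0,2),(3,5),(6,7),(8,9)]: print(p,shift(*p))
```

```text
[ 0.46896581 -0.22083909  0.24448886] (np.float64(163.8), np.float64(148.6), np.int64(35))
(np.float64(163.6), np.float64(148.5), np.int64(34))
(0, 2) [[157.4, 126.57], [157.96, 128.54]]
(3, 5) [[160.08, 135.08], [162.71, 141.9]]
(6, 7) [[163.71, 146.77], [163.74, 146.81]]
(8, 9) [[164.0, 148.39], [164.04, 148.79]]
```

The sink now works out at about 0.0945 m. The piece's underside held the pan at 0.0932, and the pan fell about 1 mm more on release. The other three go to the shelf, starting with the big at (0.570, 0.117).

>>> apply_moves([
  [-1.5,4.9,0],
  [-1.5,4.9,0],
  [-1.5,4.8,0],
  [-1.4,4.8,0],
  [-1.4,4.8,0],
  [-1.4,4.8,0],
  [-1.4,4.8,0],
  [0,0,3],
], twist=[0,0,0,0,0,0,0,0], gripper=3.3)

```text
t: 35.5
tool_pos: [0.5699, 0.1213, 0.2126]
orientation: [-0.007, 3.14, 0.002]
force: [1.0, 0.3, -0.2]
opening: 0.0327
gripper_force: 0.0
```

>>> apply_moves([
  [0,0,5],
  [0,0,4],
  [0,0,4],
  [0,0,2.5],
  [0,0,1],
  [0,0,0],
  [0,0,0],
], twist=[0,0,0,0,0,0,0])

```text
t: 36.38
tool_pos: [0.5698, 0.1178, 0.0488]
orientation: [-0.0, 3.14, 0.0]
force: [0.4, -0.4, 0.5]
opening: 0.0327
gripper_force: 0.0
```

>>> apply_moves([
  [0,0,0],
  [0,0,0],
  [0,0,0],
  [0,0,0],
], twist=[0,0,0,0], gripper=0)

```text
t: 36.88
tool_pos: [0.5694, 0.1177, 0.0482]
orientation: [-0.0, 3.141, 0.0]
force: [-1.1, -1.2, 4.0]
opening: 0.012
gripper_force: 30.0
```

>>> apply_moves([
  [0,0,-3],
  [0,0,-5],
  [0,0,-5],
  [0,0,-3],
  [0,0,0],
  [0,0,0],
  [0,0,0],
], twist=[0,0,0,0,0,0,0])

```text
t: 37.75
tool_pos: [0.5676, 0.1176, 0.2048]
orientation: [0.0, -3.137, 0.001]
force: [-1.3, -0.2, -2.0]
opening: 0.0117
gripper_force: 30.0
```

>>> apply_moves([
  [0,0,0],
  [0,0,0],
  [0,0,0],
  [0,0,0],
  [0,0,0],
  [0,0,0],
  [0,0,0],
  [0,0,0],
], twist=[0.1664,0.1664,0.1664,0.1664,0.1664,0.1664,0.1664,0.1664])

```text
t: 38.75
tool_pos: [0.5681, 0.1176, 0.2056]
orientation: [-1.945, -2.464, 0.004]
force: [-0.7, -0.0, -1.8]
opening: 0.0117
gripper_force: 30.0
```

>>> apply_moves([
  [0,0,0],
  [0,0,0],
  [0,0,0],
], twist=[0.166,0,0])

```text
t: 39.12
tool_pos: [0.5685, 0.1177, 0.2066]
orientation: [-2.133, -2.305, 0.002]
force: [0.7, -0.2, -1.9]
opening: 0.0117
gripper_force: 30.0
```

>>> apply_moves([
  [5,2.1,0],
  [5,2.1,0],
  [5.1,2.1,0],
  [0,0,3],
  [0,0,3],
  [0,0,1],
  [0,0,0],
  [0,0,0],
], twist=[0,0,0,0,0,0,0,0])

```text
t: 40.12
tool_pos: [0.6216, 0.2731, 0.1395]
orientation: [2.137, 2.301, 0.004]
force: [0.7, -0.2, -2.2]
opening: 0.012
gripper_force: 30.0
```

Run:
```python
from h import *
s=cam('scene');print(robot.read_state()['tool_pos']);w=cam('wrist')
cv2.imwrite('pics/m8.png',np.hstack([cv2.resize(s['frame'][190:380,250:460,::-1],(400,362),interpolation=cv2.INTER_CUBIC),cv2.resize(w['frame'][:,:,::-1],(400,362))]))
```

```text
[0.62174752 0.27313503 0.13974351]
```

View pics/m8.png

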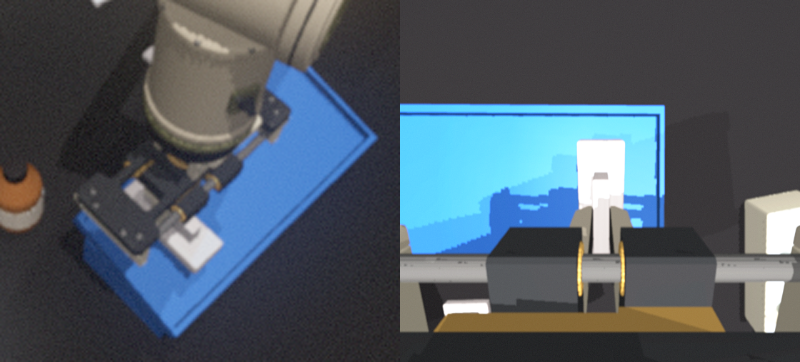

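The piece hovers over the shelf's +x end, aligned along the slope and inside the edges. I'll lower it with a light grip so it pivots onto the slope.

>>> apply_moves([
  [0,0,0.5],
  [0,0,0.4],
  [0,0,0.4],
  [0,0,0.3],
  [0,0,0],
  [0,0,0],
], twist=[0,0,0,0,0,0], squeeze=6)

```text
t: 40.98
tool_pos: [0.6207, 0.2727, 0.1216]
orientation: [2.138, 2.302, -0.001]
force: [-0.0, 0.8, -0.9]
opening: 0.0119
gripper_force: 6.0
```

>>> apply_moves([
  [0,0,0.3],
  [0,0,0.3],
  [0,0,0],
  [0,0,0],
], twist=[0,0,0,0], squeeze=4)

```text
t: 41.48
tool_pos: [0.6204, 0.2726, 0.1152]
orientation: [-2.138, -2.302, 0.002]
force: [-0.1, 0.3, -1.7]
opening: 0.0117
gripper_force: 4.0
```

>>> apply_moves([
  [0,0,0],
  [0,0,0],
  [0,0,0],
  [0,0,-2],
  [0,0,-4],
  [0,0,-5],
  [0,0,0],
  [0,0,0],
], twist=[0,0,0,0,0,0,0,0], gripper=2.6)

```text
t: 42.48
tool_pos: [0.621, 0.2731, 0.227]
orientation: [2.137, 2.301, 0.002]
force: [-0.0, 0.2, -0.7]
opening: 0.0263
gripper_force: 0.0
```

>>> apply_moves([
  [-4.8,-5,0],
  [-4.8,-5,0],
  [-4.8,-5,0],
  [-3,-4.6,0],
  [0,0,0],
  [0,0,0],
  [0,0,0],
], twist=[0,0,0,-0.1664,-0.1664,-0.1664,-0.1664])

```text
t: 43.35
tool_pos: [0.4506, 0.0999, 0.2243]
orientation: [-1.26, -2.875, 0.002]
force: [-0.5, -0.4, -0.9]
opening: 0.0259
gripper_force: 0.0
```

>>> apply_moves([
  [0,0,0],
  [0,0,0],
  [0,0,0],
  [0,0,0],
  [0,0,0],
  [0,0,0],
  [0,0,0],
], twist=[-0.1664,-0.1664,-0.1664,-0.1664,-0.166,0,0])

```text
t: 44.22
tool_pos: [0.4512, 0.1001, 0.2249]
orientation: [-0.006, -3.14, 0.0]
force: [0.7, 0.5, 0.7]
opening: 0.0258
gripper_force: 0.0
```

Run:
```python
from h import *
s=cam('scene');c=cam('top');w=cam('wrist');st=robot.read_state();print(st['tool_pos'],st['orientation'],red(s['frame']))
for p in pieces(c): print(p)
cv2.imwrite('pics/m9.png',np.hstack([cv2.resize(s['frame'][190:380,250:460,::-1],(400,362),interpolation=cv2.INTER_CUBIC),cv2.resize(c['frame'][150:350,110:290,::-1],(360,362))]))
```

```text
[0.45153467 0.1001313  0.22540353] [-2.68220232e-03 -3.14112561e+00  1.04241473e-04] (np.float64(163.6), np.float64(148.4), np.int64(34))
([433, -30], 67, 33, np.float64(-4.2), (315, 296))
([633, 282], 104, 43, np.float64(-82.6), (166, 205))
([865, -59], 135, 35, np.float64(82.8), (322, 96))
```

View pics/m9.png

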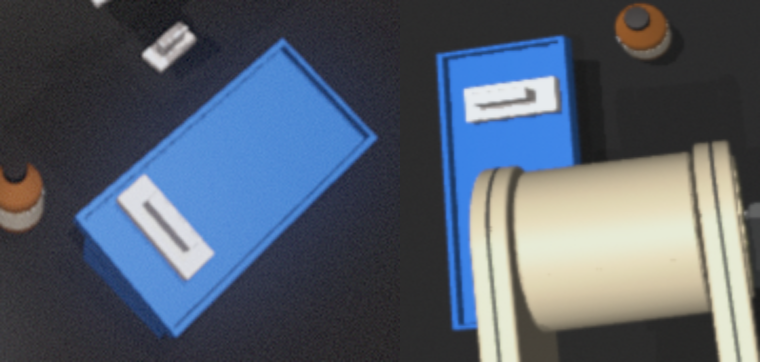

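The big piece lies flat on the shelf, rib up and inside the edges. The small piece shows at scene (339,215).

Run:
```python
from h import *
s=cam('scene')
for X in ([.438,.086,.012],[.433,-.029,.012]): print(proj(s,X))
for p in pieces(s): print(p)
```

```text
(np.float64(338.28164384276096), np.float64(212.9417077795359))
(np.float64(307.2938940727102), np.float64(180.63811270924757))
([706, 145], 60, 44, np.float64(-29.2), (260, 300))
([598, 253], 115, 48, np.float64(88.2), (336, 309))
([864, -60], 149, 33, np.float64(82.7), (141, 272))
([440, 89], 76, 38, np.float64(5.8), (338, 214))
([702, -143], 60, 54, np.float64(-13.6), (186, 207))
([434, -28], 74, 46, np.float64(0.0), (307, 181))
([288, 1], 103, 39, np.float64(17.0), (360, 160))
([195, -157], 153, 68, np.float64(77.8), (344, 109))
([705, -1091], 125, 70, np.float64(76.6), (29, 18))
([383, -892], 338, 120, np.float64(-38.1), (148, 10))
```

>>> apply_moves([
  [1.3,-1.4,2],
  [0,0,5],
  [0,0,5],
  [0,0,4],
  [0,0,2],
  [0,0,0.5],
  [0,0,0],
  [0,0,0],
], twist=[-0.1,0,0,0,0,0,0,0], gripper=3.3)

```text
t: 45.42
tool_pos: [0.4398, 0.0863, 0.042]
orientation: [-0.157, 3.135, 0.0]
force: [-0.3, 0.2, 0.6]
opening: 0.0327
gripper_force: 0.0
```

>>> apply_moves([
  [0,0,0],
  [0,0,0],
  [0,0,0],
  [0,0,0],
], twist=[0,0,0,0], gripper=0, squeeze=25)

```text
t: 45.92
tool_pos: [0.439, 0.0862, 0.041]
orientation: [-0.157, 3.137, 0.0]
force: [-1.3, 0.0, 4.3]
opening: 0.0117
gripper_force: 25.0
```

>>> apply_moves([
  [0,0,-3],
  [0,0,-5],
  [0,0,-5],
  [0,0,-3],
  [0,0,0],
  [0,0,0],
  [0,0,0],
  [0,0,0],
], twist=[0,0,0,0,0.16,0.16,0.16,0.16])

```text
t: 46.92
tool_pos: [0.4384, 0.0861, 0.2003]
orientation: [-0.846, -3.025, 0.001]
force: [0.0, -0.8, -0.1]
opening: 0.0114
gripper_force: 25.0
```

>>> apply_moves([
  [0,0,0],
  [0,0,0],
  [0,0,0],
  [0,0,0],
  [0,0,0],
  [0,0,0],
  [0,0,0],
  [0,0,0],
], twist=[0.16,0.16,0.16,0.16,0.16,0.16,0,0])

```text
t: 47.92
tool_pos: [0.4386, 0.0861, 0.2004]
orientation: [-2.137, -2.303, 0.0]
force: [-0.0, 0.1, -1.5]
opening: 0.0117
gripper_force: 25.0
```

>>> apply_moves([
  [4.3,2.9,0],
  [4.3,2.9,0],
  [4.3,2.9,0],
  [4.3,2.8,0],
  [0,0,4],
  [0,0,3.8],
  [0,0,0],
  [0,0,0],
], twist=[0,0,0,0,0,0,0,0])

```text
t: 48.92
tool_pos: [0.5418, 0.266, 0.1241]
orientation: [2.14, 2.3, 0.002]
force: [1.1, -0.7, 0.3]
opening: 0.0119
gripper_force: 25.0
```

>>> apply_moves([
  [0,0,0.4],
  [0,0,0.3],
  [0,0,0.4],
  [0,0,0.4],
  [0,0,0],
  [0,0,0],
], twist=[0,0,0,0,0,0], squeeze=4)

```text
t: 49.68
tool_pos: [0.5412, 0.266, 0.1077]
orientation: [2.141, 2.299, 0.0]
force: [0.2, 3.1, 1.6]
opening: 0.012
gripper_force: 4.0
```

>>> apply_moves([
  [0,0,0],
  [0,0,0],
  [0,0,0],
  [0,0,-2],
  [0,0,-4],
  [0,0,-5],
  [0,0,0],
  [0,0,0],
], twist=[0,0,0,0,0,0,0,0], gripper=2.6)

```text
t: 50.68
tool_pos: [0.5415, 0.266, 0.2188]
orientation: [2.141, 2.298, 0.002]
force: [-0.2, -0.0, -0.4]
opening: 0.0258
gripper_force: 0.0
```

>>> apply_moves([
  [-4.8,-2.2,0],
  [-4.8,-2.2,0],
  [-4.8,-2.2,0],
  [-4.8,-2.2,0],
  [-4.8,-2.2,0],
  [-4.7,-2,0],
  [0,0,0],
  [0,0,0],
], twist=[0,0,0,0,0,0,-0.16,-0.16])

```text
t: 51.68
tool_pos: [0.4308, -0.0303, 0.2164]
orientation: [-1.742, -2.612, 0.001]
force: [0.8, -0.3, -0.3]
opening: 0.0259
gripper_force: 0.0
```

>>> apply_moves([
  [0,0,0],
  [0,0,0],
  [0,0,0],
  [0,0,0],
  [0,0,0],
  [0,0,0],
  [0,0,0],
  [0,0,0],
], twist=[-0.168,-0.168,-0.168,-0.168,-0.168,-0.168,-0.168,0])

```text
t: 52.68
tool_pos: [0.4311, -0.0295, 0.2165]
orientation: [-0.008, -3.139, -0.001]
force: [-0.2, 0.7, -0.5]
opening: 0.0259
gripper_force: 0.0
```

Run:
```python
from h import *
s=cam('scene');c=cam('top');st=robot.read_state();print(st['tool_pos'],st['orientation'],red(s['frame']))
for p in pieces(c): print('t',p)
for p in pieces(s): print('s',p)
cv2.imwrite('pics/m10.png',np.hstack([cv2.resize(s['frame'][190:380,250:460,::-1],(400,362),interpolation=cv2.INTER_CUBIC),cv2.resize(c['frame'][150:350,110:290,::-1],(360,362))]))
```

```text
[ 0.43134104 -0.02951152  0.21681138] [-1.22721760e-02 -3.13993820e+00 -5.03437929e-04] (np.float64(163.6), np.float64(148.4), np.int64(34))
t ([548, 280], 65, 33, np.float64(-84.3), (166, 244))
t ([633, 282], 104, 43, np.float64(-82.6), (166, 205))
t ([865, -59], 135, 35, np.float64(82.8), (322, 96))
s ([706, 145], 60, 44, np.float64(-29.2), (260, 300))
s ([598, 253], 115, 48, np.float64(88.2), (336, 309))
s ([512, 253], 72, 41, np.float64(86.6), (367, 284))
s ([864, -60], 149, 34, np.float64(82.2), (141, 272))
s ([701, -143], 61, 53, np.float64(-13.6), (186, 207))
s ([434, -29], 74, 47, np.float64(-1.8), (307, 181))
s ([274, -164], 99, 31, np.float64(45.2), (320, 120))
s ([203, -143], 133, 47, np.float64(-0.1), (345, 113))
s ([174, -356], 161, 66, np.float64(81.5), (303, 68))
s ([705, -1091], 125, 70, np.float64(76.6), (29, 18))
s ([384, -893], 335, 120, np.float64(-38.1), (148, 10))
```

View pics/m10.png

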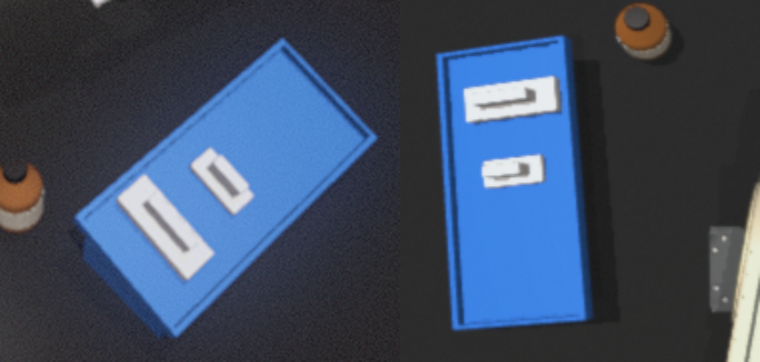

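Both parked pieces lie flat and separate on the shelf, ribs up. The last small piece is at (0.433, -0.029).

>>> apply_moves([
  [-0.2,0,1],
  [0,0,5],
  [0,0,5],
  [0,0,4],
  [0,0,2],
  [0,0,0.5],
  [0,0,0],
  [0,0,0],
], twist=[0,0,0,0,0,0,0,0], gripper=3.3)

```text
t: 53.78
tool_pos: [0.4349, -0.0298, 0.0438]
orientation: [0.007, 3.14, -0.001]
force: [0.1, 0.6, 0.2]
opening: 0.0329
gripper_force: 0.0
```

>>> apply_moves([
  [0,0,0],
  [0,0,0],
  [0,0,0],
  [0,0,0],
], twist=[0,0,0,0], gripper=0, squeeze=25)

```text
t: 54.28
tool_pos: [0.4342, -0.0296, 0.043]
orientation: [0.006, 3.141, -0.0]
force: [-0.9, 1.0, 4.1]
opening: 0.0119
gripper_force: 25.0
```

>>> apply_moves([
  [0,0,-3],
  [0,0,-5],
  [0,0,-5],
  [0,0,-3],
  [0,0,0],
  [0,0,0],
  [0,0,0],
  [0,0,0],
], twist=[0,0,0,0,0.166,0.166,0.166,0.166])

```text
t: 55.28
tool_pos: [0.4336, -0.0296, 0.2022]
orientation: [-1.038, -2.965, 0.0]
force: [-0.2, -0.9, -0.9]
opening: 0.0121
gripper_force: 25.0
```

>>> apply_moves([
  [0,0,0],
  [0,0,0],
  [0,0,0],
  [0,0,0],
  [0,0,0],
  [0,0,0],
  [0,0,0],
], twist=[0.166,0.166,0.166,0.166,0.166,0,0])

```text
t: 56.15
tool_pos: [0.4337, -0.0296, 0.2024]
orientation: [-2.134, -2.305, 0.0]
force: [-0.4, 0.8, -0.7]
opening: 0.0114
gripper_force: 25.0
```

>>> apply_moves([
  [4.8,0.8,0],
  [4.8,0.8,0],
  [4.8,0.8,0],
  [4.8,0.8,0],
  [4.8,0.8,0],
  [4.8,0.9,0],
  [0,0,4],
  [0,0,2],
], twist=[0,0,0,0,0,0,0,0])

```text
t: 57.15
tool_pos: [0.4606, 0.2616, 0.1403]
orientation: [-2.133, -2.305, 0.004]
force: [0.1, -1.3, -1.1]
opening: 0.0119
gripper_force: 25.0
```

>>> apply_moves([
  [0,0,1],
  [0,0,0.8],
  [0,0,0.4],
  [0,0,0.3],
  [0,0,0.4],
  [0,0,0.4],
  [0,0,0],
  [0,0,0],
], twist=[0,0,0,0,0,0,0,0], squeeze=4)

```text
t: 58.15
tool_pos: [0.462, 0.2613, 0.1099]
orientation: [2.139, 2.301, 0.001]
force: [0.9, 3.1, 1.5]
opening: 0.0123
gripper_force: 4.0
```

>>> apply_moves([
  [0,0,0],
  [0,0,0],
  [0,0,0],
  [0,0,-2],
  [0,0,-4],
  [0,0,-5],
  [0,0,-4],
  [0,0,0],
], twist=[0,0,0,0,0,0,0,0], gripper=2.6)

```text
t: 59.15
tool_pos: [0.4637, 0.2619, 0.2641]
orientation: [2.137, 2.299, 0.011]
force: [0.6, -0.2, 0.2]
opening: 0.0259
gripper_force: 0.0
```

>>> apply_moves([
  [-5,0,0],
  [-5,0,0],
  [-5,0,0],
  [-5,0,0],
  [0,0,-4],
  [0,0,0],
  [0,0,0],
], twist=[0,0,0,0,0,0,0])

```text
t: 60.02
tool_pos: [0.476, 0.0618, 0.2984]
orientation: [-2.138, -2.3, 0.002]
force: [-0.4, 0.2, -0.2]
opening: 0.0261
gripper_force: 0.0
```

Run:
```python
from h import *
s=cam('scene');c=cam('top');save(s,'scene10.png');save(c,'top10.png');st=robot.read_state();print(st['t'],st['tool_pos'],red(s['frame']))
for p in pieces(c): print('t',p)
im=np.zeros((600,800,3),np.uint8)
im[:300,:400]=cv2.resize(s['frame'][:,:,::-1],(400,300));im[:300,400:]=cv2.resize(c['frame'][:,:,::-1],(400,300))
im[300:,:400]=cv2.resize(c['frame'][160:320,370:530,::-1],(400,300));im[300:,400:]=cv2.resize(s['frame'][190:370,260:460,::-1],(400,300))
cv2.imwrite('pics/m11.png',im)
```

```text
60.125 [0.47566926 0.06203079 0.29793769] (np.float64(163.6), np.float64(148.4), np.int64(34))
t ([371, 33], 36, 29, np.float64(-87.6), (286, 327))
t ([865, -59], 135, 35, np.float64(82.8), (322, 96))
```

View pics/m11.png

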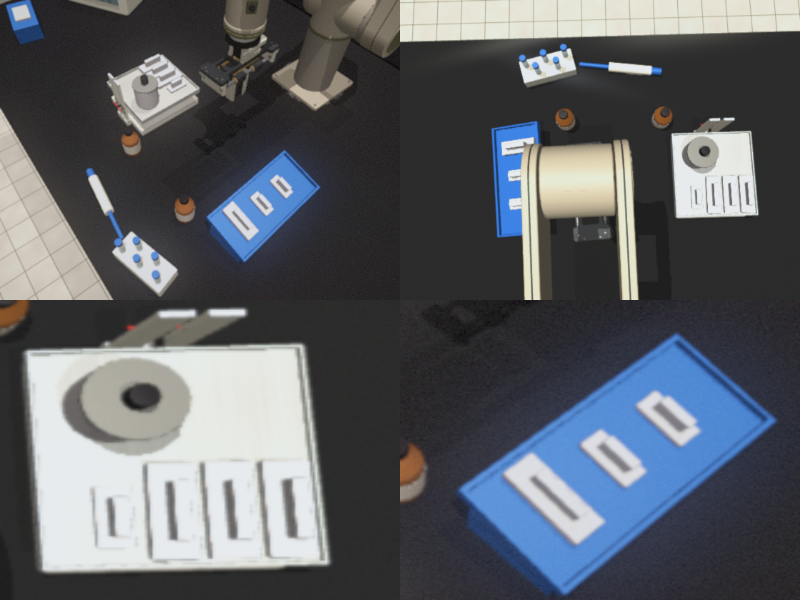

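Everything is in place: four pieces flat beside the capped bucket on the pan, three flat on the shelf, and the bottles upright. As a last check of the sink I'll triangulate the pan rim.

Run:
```python
from h import *
s=cam('scene');c=cam('top')
def q(img,lo,box,eps):
    x0,x1,y0,y1=box; m=np.zeros(img.shape[:2],np.uint8); m[y0:y1,x0:x1]=(img[y0:y1,x0:x1].min(2)>lo)*255
    k=max(cv2.findContours(m,cv2.RETR_EXTERNAL,cv2.CHAIN_APPROX_NONE)[0],key=cv2.contourArea)
    return cv2.approxPolyDP(cv2.convexHull(k),eps,True)[:,0].tolist()
f=c['frame'];g=s['frame']
T=q(f,110,(365,540,165,325),4);S=q(g,100,(130,300,40,200),4)
print(T,S)
for a in T:
  for b in S:
    X,e,h=tri(c,a,s,b)
    if e+h<4 and .03<X[2]<.2: print(a,b,np.round(X,3),round(e+h,1))
```

```text
[[380, 187], [490, 183], [501, 300], [387, 304]] [[227, 76], [279, 123], [276, 144], [198, 188], [165, 159], [149, 115], [150, 103]]
[490, 183] [149, 115] [ 0.647 -0.382  0.086] 0.3
[490, 183] [150, 103] [ 0.639 -0.365  0.132] 1.7
[501, 300] [227, 76] [ 0.416 -0.383  0.088] 1.0
[387, 304] [279, 123] [ 0.414 -0.164  0.087] 0.3
```

Three rim corners read z of 0.086 to 0.088, so the sink is about 0.096 m, inside the 0.088 to 0.102 window.

```bash
python3 -c "
from plant import robot
print(robot.close_job())"
```

```text
the job is handed in; nothing more can be done
None
```

The job is handed in: the bucket is capped, three big and one small piece lie on the pan with it sunk about 0.095–0.096 m (inside the 0.088–0.102 window), and the other big and two smalls lie flat on the shelf, with the bottles left where they stood.

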